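# Stack the sample cassettes with the loaded one on top

## Robot

A 6-joint arm with a two-finger parallel gripper is mounted at the origin on a cart in front of the work surface, level with it; the furniture and walls round the work are solid. World frame = base frame: x ahead of the robot, y to its left, z up, the work surface at z = 0. Lengths are in m, angles in rad, forces in N, time in s.
With the tool pointing down it reaches from about 0.3 to 0.775 m from the base axis. Payload 14.6 kg.
Tool frame: the origin (TCP) lies at the very end of the fingers, on their centre line; the grasp point (between the pads) lies 19 mm behind it; z points along the fingers, x is the direction in which the jaws open and shut, and the axes are right-handed (so a half turn about z gives the same grasp; the last joint's range is limited). The gripper opens to 94 mm and grips with 3 to 60 N. Pads are 16 mm wide; open, the fingers measure 119 mm over their backs; the gripper's body (75 mm by 177 mm) begins 78 mm behind the grasp point.
Start: joints at [-1.384, 0.3, 1.521, -0, 1.321, -0.067], TCP at [0.138, -0.532, 0.205] pointing down, gripper open.
Joint ranges: [-3.03, 3.03], [-0.79, 2.21], [0.23, 2.52], [-1.04, 4.18], [0, 3.07], [-2.55, 2.55]. Speed limits (rad/s): [2.22, 2.22, 2.57, 3.14, 3.14, 3.14].

## Interface

Orientations are given as [roll, pitch, yaw] about the fixed x, y, z axes, in that order (R = Rz(yaw) Ry(pitch) Rx(roll)).
In Python, from station import ctrl gives the robot as it stands.
- The arm moves only by the shell command python3 -m inch 'ROWS' [FORCE]. ROWS is JSON, one flat list of numbers, 7 for each row, row after row: the shift along the tool's x, y, z in cm, then the turn, a rotation vector about the tool's x, y, z in rad, then the opening, from 0 (shut) to 1 (fully open). In form: [tx, ty, tz, wx, wy, wz, claw, tx, ty, tz, wx, wy, wz, claw, ...]. A call has 1 to 20 rows; each row shifts and turns the commanded pose from where the row before left it, along the tool's axes as they then stand; what a row does not reach is not made up. A row lasts 1/8 s, in which the tool goes at most 62.5 mm and 10.7 degrees, less where a joint would pass 70% of its speed; a pose out of reach is approached as far as the arm can. A call is refused whole if a number of a shift passes 6.25 or a number of a turn 0.188, either way. A call with a gripper value outside its range is refused whole. The fingers move at their own pace and stop on an object; FORCE is the grip in N (left out, the last holds). Time passes only in rows, so rows that do not move let the fingers close. It gives the time, the measured TCP pose, the force and the opening at its end, in the units of the state.
- ctrl.get_obs(): the state, without advancing time (a new reading comes with each control period).
- ctrl.camera(name): name is "scene" or "side" or "wrist"; returns (picture, depth): 480x640x3 uint8, red, green, blue; 480x640 float32, m along the optical axis (not along the pixel's ray), 0 where there is no reading.
- ctrl.camera_params(name): a dict with "vertical_fov" (degrees; the focal length in pixels is half the picture's height over the tangent of half this angle, whatever the lens; pixels are square), "cx", "cy" (the principal point, pixels), "camera_from_world" (4x4, takes a point from world to camera coordinates); the wrist camera has in their place "mount" (4x4, takes a point from camera to tool coordinates, whose origin is the TCP and whose axes are the tool frame's). Camera axes: x right, y down, z forward; pixel columns grow to the right and rows downward; lengths in m; the calibration is good to about 2 mm. A picture is of the moment at which its call begins: read the wrist's pose just before it. camera_params takes no time and is no camera call.
- ctrl.hand_in(): hands the job in, once; it reports no verdict.
Trained networks look in the newest picture that a camera, given by its name, has taken for a name from the list of things; names that differ only in an ending like _2 or _b are one class to them, and where a whole thing is asked for, a point or a joint stands for the part that bears it (a point fixed in the world has none). Each returns a list of dicts, best first, with "score" (0 to 1); they miss things now and then, are a little off and sometimes report something else, mostly with a low value. They report only what shows in the picture. A call takes as long as a camera call. They do not tell look-alikes from the thing itself.
- ctrl.spot_in(camera, label): "bbox" ([centre column, centre row, width, height] in pixels, round what is visible of it).
- ctrl.place_of(camera, label): "centre" ([column, row] in pixels: a listed point, or the origin of a listed thing).
The state is a dict: "time_s": time; "qpos": joint angles; "joint_vel": joint speeds; "tau": joint torques, N m; "ee_pos": TCP position; "eef_rot": TCP orientation; "force": force on the tool from outside, world axes, zero at the start; "moment": the same for the moment, N m; "grip_width": finger opening in m.
Only numpy, scipy, OpenCV 4.12 (cv2) and the standard library are available. Lean on these libraries where they do the work, as an engineer would, in place of code of your own. Each camera call takes 0.05 s, during which the arm holds its last target. There are 200 camera calls.

## Task

Three look-alike closed cassettes lie on the bench, and one of them still holds a heavy steel block: feel by lifting which one it is. Stack all three into one pile in the middle of the aluminium plate, lined up with it, the two empty ones below and the loaded one on top, ready to be taken next, edges flush all round. Keep the cassettes level, set them down gently without dropping them, and leave the other things where they are.

Things in the scene. Friction and masses are not known exactly. Their poses are not given: they have to be found in the camera images.
- cassette_a: one of three look-alike closed white cassettes (hinged opaque lid), 100 mm long (its x), 60 mm wide (its y), 26 mm high, flat top and bottom; origin at the centre of its underside, z up. Empty it weighs about 0.1 kg, loaded (a steel block inside) 0.33 to 0.45 kg; which of the three is loaded changes and cannot be seen
- cassette_b: one of three look-alike closed white cassettes (hinged opaque lid), 100 mm long (its x), 60 mm wide (its y), 26 mm high, flat top and bottom; origin at the centre of its underside, z up. Empty it weighs about 0.1 kg, loaded (a steel block inside) 0.33 to 0.45 kg; which of the three is loaded changes and cannot be seen
- cassette_c: one of three look-alike closed white cassettes (hinged opaque lid), 100 mm long (its x), 60 mm wide (its y), 26 mm high, flat top and bottom; origin at the centre of its underside, z up. Empty it weighs about 0.1 kg, loaded (a steel block inside) 0.33 to 0.45 kg; which of the three is loaded changes and cannot be seen
- stack_plate: flat bare aluminium plate, fixed to the bench, 130 mm long (its x), 90 mm wide (its y), 6 mm thick; origin at the centre of its underside, so its top is at +6 mm
- marker_black: black and white marker pen, 138 mm long, 14 mm thick, lying; origin at the underside's middle; a bystander, leave it alone
- spatula: metal double-ended spatula, 170 mm long, 5 mm high, lying; origin at the underside's middle; a bystander, leave it alone
- timer: small bench timer, 62 x 66 x 18 mm; origin under its centre; a bystander, leave it alone
- jar_small: small jar with a white lid, 44 mm across, 50 mm high; origin under its centre; a bystander, leave it alone
- tape_roll: roll of cream tape lying flat, 68 mm across, 18 mm high; origin under its centre; a bystander, leave it alone
- cap_mint: screw cap, 40 mm across, 13 mm high; origin under its centre; a bystander, leave it alone
Things that resemble listed ones, but are neither listed nor needed, are in the scene too. Leave any black or green look-alike of the cassette_a alone.

How it is judged:
By the outcome, as a careful person would: the job done as asked, in the order asked, and still so for the second after the job is handed in, with the robot touching nothing.
It also fails if it takes over 72 s, if anything falls off the work surface, if the arm or the gripper's body presses on something with over 40 N, if the wrist force passes 120 N, or if a joint passes its speed limit or range.

## Working session

There is one attempt and no reset: what is moved stays moved. The work goes in short steps, Python scripts to look and compute and a shell command to move; the robot and the scene stay as the last step left them, time stands still between calls to the robot, and variables do not carry over. Pictures are saved under pics/ and viewed, about 8 in all and at most 12, crops included, and the job is handed in when it is done.

```bash
mkdir -p pics; ls; cat > h.py <<'E'
import numpy as np,cv2
from scipy.spatial.transform import Rotation as R
from station import ctrl
def K(p):
    f=240/np.tan(np.radians(p["vertical_fov"])/2); return f,p["cx"],p["cy"]
def grab(n):
    o=ctrl.get_obs(); im,d=ctrl.camera(n); p=ctrl.camera_params(n)
    if n=="wrist":
        T=np.eye(4);T[:3,:3]=R.from_euler('xyz',o["eef_rot"]).as_matrix();T[:3,3]=o["ee_pos"]; W=T@np.array(p["mount"])
    else: W=np.linalg.inv(np.array(p["camera_from_world"]))
    return im,d,p,W
def cloud(d,p,W):
    f,cx,cy=K(p); v,u=np.mgrid[:480,:640]
    P=np.stack([(u-cx)/f*d,(v-cy)/f*d,d],-1)
    return P@W[:3,:3].T+W[:3,3]
def save(n,im): cv2.imwrite("pics/"+n+".png",cv2.cvtColor(im,cv2.COLOR_RGB2BGR))
E
python3 - <<'E'
from h import *
print(ctrl.get_obs())
for n in ["scene","side"]:
    im,d,p,W=grab(n); save(n+"0",im); C=cloud(d,p,W); np.savez(n+"0",im=im,d=d,C=C)
    print(n,{k:v for k,v in p.items() if k!="camera_from_world"},W[:3,3],W[:3,2])
    for l in ["cassette_a","stack_plate"]:
        for r in ctrl.spot_in(n,l):
            b=r["bbox"];c=C[int(b[1]),int(b[0])];print(l,round(r["score"],2),np.round(b),c.round(3))
E
```

```text
pics
{'time_s': 0.0, 'qpos': array([-1.38357471e+00,  3.00470414e-01,  1.52158492e+00,  8.41952634e-06,
        1.32071041e+00, -6.65775898e-02]), 'joint_vel': array([ 0.00015648, -0.00168532,  0.00056185, -0.00123134, -0.00190821,
       -0.0002714 ]), 'tau': array([-3.38889868e-04, -5.31804729e+01, -3.52741456e+01,  7.06728618e-02,
        2.43513932e-02, -9.86362625e-05]), 'ee_pos': array([ 0.13805714, -0.53211476,  0.20488509]), 'eef_rot': array([-3.14150647e+00,  1.16995277e-03, -1.31699916e+00]), 'force': array([-1.46672921,  0.61614119, -0.41016338]), 'moment': array([ 0.01171111,  0.04450317, -0.02872859]), 'grip_width': 0.09397967153374609}
scene {'vertical_fov': 42.56963677751, 'cx': 314.12473071865804, 'cy': 244.46900175164754} [-0.34484848  0.86710233  1.14832422] [ 0.54169857 -0.46609526 -0.69951259]
cassette_a 0.84 [288. 237.  37.  37.] [0.6   0.148 0.023]
cassette_a 0.64 [223. 318.  34.  41.] [0.494 0.437 0.019]
cassette_a 0.62 [285. 289.  48.  42.] [0.457 0.274 0.026]
cassette_a 0.6 [429. 186.  14.  19.] [ 0.484 -0.285  0.024]
cassette_a 0.59 [268. 354.  48.  40.] [0.338 0.426 0.029]
cassette_a 0.56 [188. 385.  52.  51.] [0.394 0.599 0.024]
stack_plate 0.92 [368. 247.  50.  32.] [0.438 0.006 0.006]
side {'vertical_fov': 44.60307664576278, 'cx': 326.30348261225896, 'cy': 240.28736112765097} [-0.39509851 -1.11545407  1.06837928] [ 0.48125288  0.67200463 -0.56285473]
cassette_a 0.81 [414. 324.  38.  29.] [ 0.465 -0.315  0.027]
cassette_a 0.43 [286. 235.  12.  14.] [0.419 0.254 0.005]
stack_plate 0.73 [330. 280.  24.  13.] [ 0.406 -0.02   0.003]
```

View pics/scene0.png

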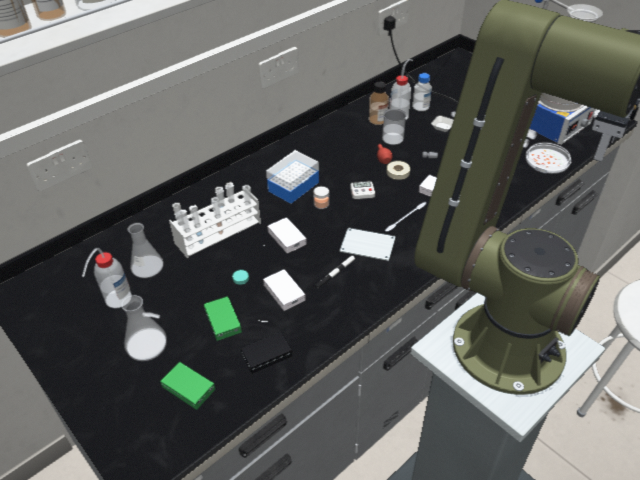

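View pics/side0.png

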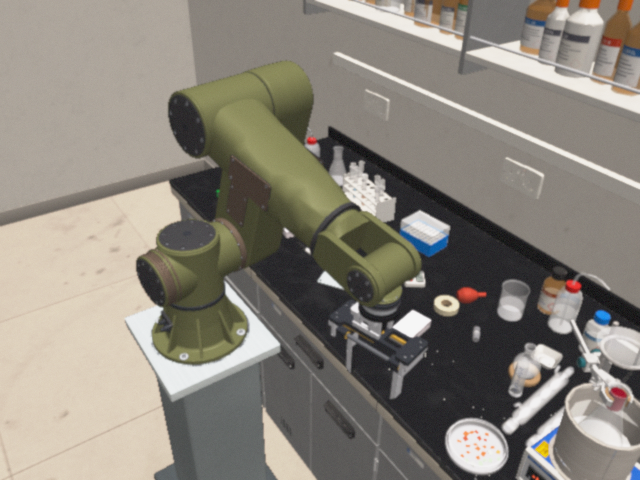

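The three white ones are at scene pixels (288,237) and (285,289), and side pixel (414,324). They fit "white". The green ones at (223,318) and (188,385) and the black one at (268,354) are look-alikes to leave alone. The plate is at (368,247).

```bash
cat >> h.py <<'E'
def rect(C,im,c,r=0.085,z=(0.018,0.034),white=True):
    m=(np.hypot(C[...,0]-c[0],C[...,1]-c[1])<r)&(C[...,2]>z[0])&(C[...,2]<z[1])
    if white: m&=(im.min(-1)>110)&(im.max(-1).astype(int)-im.min(-1)<50)
    n,lab,st,_=cv2.connectedComponentsWithStats(m.astype(np.uint8))
    if n<2: return None
    m=lab==1+np.argmax(st[1:,4])
    P=C[m]; (cx,cy),(w,h),a=cv2.minAreaRect((P[:,:2]*1000).astype(np.float32))
    if w<h: w,h,a=h,w,a+90
    return np.round([cx,cy,w,h,(a+90)%180-90,np.median(P[:,2])*1000],1),len(P)
E
python3 - <<'E'
from h import *
for n,cs in [("scene",[(.6,.148),(.457,.274),(.484,-.285)]),("side",[(.465,-.315)])]:
    D=np.load(n+"0.npz")
    for c in cs: print(n,c,rect(D["C"],D["im"],c))
    print("plate",rect(D["C"],D["im"],(.43,0),.1,(.002,.011)))
D=np.load("scene0.npz"); a=D["im"][150:330,200:440]; save("crop",cv2.resize(a,None,fx=3,fy=3,interpolation=2))
for l in ["marker_black","spatula","timer","jar_small","tape_roll","cap_mint"]:
    for r in ctrl.spot_in("scene",l)[:2]:
        b=r["bbox"];print(l,round(r["score"],2),np.round(b),D["C"][int(b[1]),int(b[0])].round(3))
E
```

```text
scene (0.6, 0.148) (array([612.5, 139.8, 103.1,  63.9,  -8.8,  23.8]), 610)
scene (0.457, 0.274) (array([467. , 269.7, 102.5,  63.5, -10. ,  24.4]), 786)
scene (0.484, -0.285) (array([ 492. , -297.9,   71.5,   39.1,  -66.3,   23.6]), 159)
plate (array([447.3,  -1.7, 132. ,  97. ,  30.5,   4.8]), 952)
side (0.465, -0.315) (array([ 462.6, -310.7,  101.7,   65.5,   11.5,   25. ]), 549)
plate (array([392.8, -24.5,  89.5,  46.4,  87.1,   4.5]), 148)
timer 0.7 [364. 191.  24.  23.] [ 0.601 -0.143  0.015]
jar_small 0.65 [320. 198.  15.  21.] [ 0.642 -0.008  0.042]
jar_small 0.23 [399. 171.  21.  18.] [ 0.592 -0.276  0.018]
tape_roll 0.73 [367. 245.  47.  35.] [0.45  0.002 0.002]
tape_roll 0.66 [400. 171.  22.  18.] [ 0.592 -0.28   0.017]
cap_mint 0.66 [240. 277.  15.  14.] [0.58  0.324 0.008]
```

View pics/crop.png

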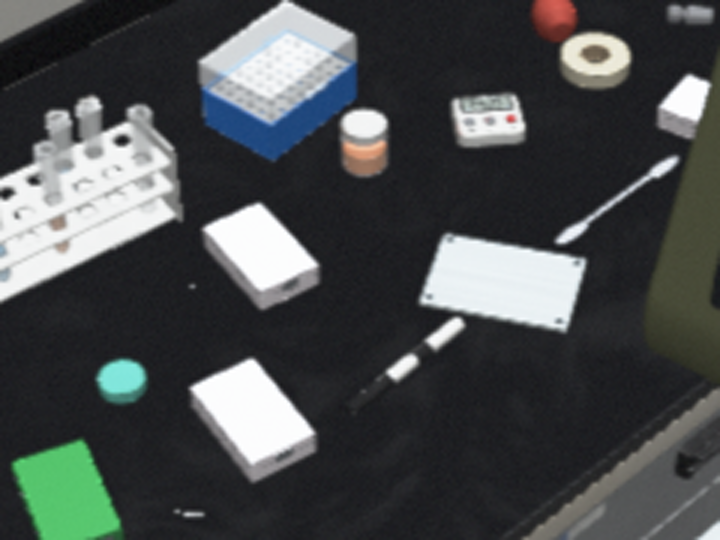

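Confirmed in the crop: two white cassettes at crop pixels (262,255) and (253,418), a third partly hidden at (690,105), and the plate at (503,280). I start with the one on the right, nearest the gripper.

```bash
cat > go.py <<'E'
import sys
from h import *
def delta(x,y,z,yawdeg):
    o=ctrl.get_obs(); M=R.from_euler('xyz',o["eef_rot"]).as_matrix()
    T=(R.from_euler('z',yawdeg,degrees=True)*R.from_euler('x',180,degrees=True)).as_matrix()
    t=M.T@(np.array([x,y,z])-o["ee_pos"])*100; w=R.from_matrix(M.T@T).as_rotvec()
    print("delta cm",t.round(2),"rot",w.round(4),"t",round(o["time_s"],2),"F",o["force"].round(2),"g",round(o["grip_width"]*1000,1))
if __name__=="__main__": delta(*map(float,sys.argv[1:5]))
E
cat > look.py <<'E'
import sys
from h import *
im,d,p,W=grab("wrist"); save(sys.argv[1],im); C=cloud(d,p,W)
a=list(map(float,sys.argv[2:]))
print(rect(C,im,a[:2],a[2],a[3:5],len(a)<6))
E
python3 -m inch '[-1.6,-4.6,0,0,0,0,1,-1.6,-4.6,0,0,0,0,1,-1.6,-4.6,0,0,0,0,1,-1.6,-4.6,0,0,0,0,1,-1.6,-4.6,0,0,0,0,1,-1.6,-4.6,0,0,0.0,0.0,1,-1.6,-4.6,0,0,0,0.05,1,-1.6,-4.6,0,0,0,0,1,0,0,0,0,0,0,1,0,0,0,0,0,0,1]'; python3 look.py w1 .463 -.311 .1 .018 .034; python3 go.py .4626 -.3107 .06 -78.5
```

```text
time_s: 1.85
ee_pos: [0.4631, -0.3183, 0.2053]
eef_rot: [3.141, 0.0, -1.367]
force: [-0.1, -0.6, 0.4]
grip_width: 0.094
(array([ 459.5, -309.3,  100.6,   60.1,   14. ,   25.5]), 4998)
delta cm [-0.78 -0.14 14.54] rot [0.0002 0.     0.0024] t 1.9 F [0.11 0.35 0.48] g 93.5
```

View pics/w1.png

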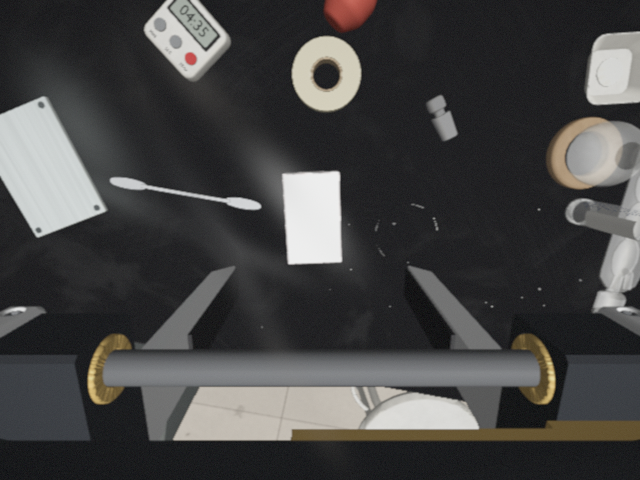

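The wrist view shows the white cassette at pixel (312,218), measured 100.6 x 60.1 mm at 14°. The spatula tip at (260,205) is about 23 mm from its side, so I use a narrower opening and grasp slightly towards the robot.

```bash
python3 go.py .4537 -.3108 .006 -76
```

```text
delta cm [-0.95  0.73 19.94] rot [ 0.0002  0.     -0.0412] t 1.9 F [0.11 0.35 0.48] g 93.5
```

```bash
python3 -m inch '[-0.45,0.35,2.5,0,0,-0.041,0.8,-0.5,0.38,3.5,0,0,0,0.8,0,0,4,0,0,0,0.8,0,0,4,0,0,0,0.8,0,0,3,0,0,0,0.8,0,0,1.5,0,0,0,0.8,0,0,1,0,0,0,0.8,0,0,0.45,0,0,0,0.8,0,0,0,0,0,0,0.8]' 35; python3 go.py .4537 -.3108 .005 -76
python3 -m inch '[0,0,0,0,0,0,0.5,0,0,0,0,0,0,0.4,0,0,0,0,0,0,0.4,0,0,0,0,0,0,0.4,0,0,0,0,0,0,0.4]'
```

```text
time_s: 3.02
ee_pos: [0.4544, -0.3107, 0.0064]
eef_rot: [-3.141, -0.0, -1.326]
force: [0.7, -0.7, 0.3]
grip_width: 0.0751
delta cm [-0.01  0.07  0.14] rot [-0.0004 -0.0005  0.0004] t 3.02 F [ 0.68 -0.71  0.32] g 75.1
time_s: 3.65
ee_pos: [0.4545, -0.3107, 0.0064]
eef_rot: [-3.141, -0.001, -1.326]
force: [-1.6, 0.8, 5.3]
grip_width: 0.0597
```

```bash
cat > weigh.py <<'E'
from h import *
f=[];m=[]
for i in range(5):
    ctrl.camera("wrist"); o=ctrl.get_obs(); f.append(o["force"]);m.append(o["moment"])
print("F",np.mean(f,0).round(2),np.std(f,0).round(2),"M",np.mean(m,0).round(3),"g",o["grip_width"],"t",o["time_s"])
E
python3 -m inch '[0,0,-0.5,0,0,0,0.4,0,0,-1.5,0,0,0,0.4,0,0,-2,0,0,0,0.4,0,0,-1.5,0,0,0,0.4,0,0,-0.5,0,0,0,0.4,0,0,0,0,0,0,0.4,0,0,0,0,0,0,0.4]'; python3 weigh.py
```

```text
time_s: 4.53
ee_pos: [0.454, -0.3103, 0.0653]
eef_rot: [3.141, 0.001, -1.326]
force: [-0.0, -0.6, -1.5]
grip_width: 0.0598
F [-0.01 -0.42 -1.03] [0.25 0.54 0.58] M [ 0.002  0.004 -0.016] g 0.059579542383759995 t 4.775
```

It reads about 1.0 N, so this one is empty. I lift it and turn to the plate's yaw, then look at the plate from near.

```bash
python3 -m inch '[0,0,-3.5,0,0,-0.096,0.4,0,0,-4.5,0,0,-0.096,0.4,0,0,-4.5,0,0,-0.096,0.4,0,0,-1,0,0,0,0.4]'; python3 go.py .395 -.03 .2 -59.5
```

```text
time_s: 5.28
ee_pos: [0.4549, -0.311, 0.2037]
eef_rot: [-3.14, -0.004, -1.037]
force: [-0.5, 0.1, -1.5]
grip_width: 0.0596
delta cm [-27.25  -9.13   0.28] rot [-0.0016 -0.0041  0.0012] t 5.28 F [-0.49  0.11 -1.5 ] g 59.6
```

```bash
python3 -m inch '[-2.5,-0.8,0,0,0,0,0.4,-4,-1.35,0,0,0,0,0.4,-4.5,-1.5,0,0,0,0,0.4,-4.5,-1.5,0,0,0,0,0.4,-4.5,-1.5,0,0,0,0,0.4,-4,-1.35,0,0,0,0,0.4,-2.5,-0.9,0,0,0,0,0.4,-0.7,-0.2,0,0,0,0,0.4,0,0,0,0,0,0,0.4]'; cat > plate.py <<'E'
import sys
from h import *
im,d,p,W=grab("wrist"); save(sys.argv[1],im); C=cloud(d,p,W)
print("plate",rect(C,im,(.447,-.002),.12,(.0025,.012)))
# full rectangle incl. darker pixels: use depth only
print(rect(C,im,(.447,-.002),.1,(.0035,.010),False))
g=ctrl.place_of("wrist","stack_plate")[:1];print(g)
f,cx,cy=K(p)
for r in g:
    u,v=r["centre"]; ray=W[:3,:3]@np.array([(u-cx)/f,(v-cy)/f,1]); print((W[:3,3]+ray*(0-W[2,3])/ray[2]).round(4))
E
python3 plate.py w2
```

```text
time_s: 6.4
ee_pos: [0.3944, -0.0302, 0.2005]
eef_rot: [3.141, 0.0, -1.038]
force: [-0.1, -0.2, -1.0]
grip_width: 0.0597
plate (array([466.5,   6. ,  90.2,  89. , -58.1,   5.5]), 7195)
(array([466.6,   5.9,  90.1,  88.8, -58.3,   5.5]), 7189)
[{'centre': [327.8, 161.8], 'score': 0.65}]
[ 0.4482 -0.0061  0.    ]
```

View pics/w2.png

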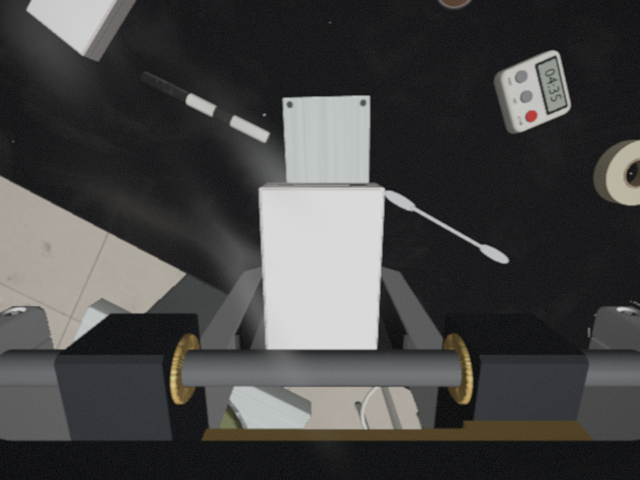

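The plate's far part is visible at pixel (327,140) and the held cassette hides the rest. I back off 45 mm to see all of it and measure the held cassette's offset.

```bash
python3 -m inch '[0,1.5,0,0,0,0,0.4,0,2,0,0,0,0,0.4,0,1.2,0,0,0,0,0.4,0,0,0,0,0,0,0.4,0,0,0,0,0,0,0.4]'; cat >> h.py <<'E'
def held(C,o):
    M=R.from_euler('xyz',o["eef_rot"]).as_matrix(); Q=(C-o["ee_pos"])@M
    m=(abs(Q[...,0])<.04)&(abs(Q[...,1])<.08)&(Q[...,2]<-.012)&(Q[...,2]>-.03)
    q=Q[m]; t=np.median(q[:,2]); q=q[abs(q[:,2]-t)<.004]
    e=[np.percentile(q[abs(q[:,0]-x)<.004][:,1],.5) for x in (-.02,-.01,0,.01,.02)]
    print("held top z",t.round(4),"far edge y",np.round(e,4),"x range",np.percentile(q[:,0],[.5,99.5]).round(4))
E
cat >> plate.py <<'E'
held(C,ctrl.get_obs())
E
python3 plate.py w3
```

```text
time_s: 7.12
ee_pos: [0.3542, -0.0539, 0.2011]
eef_rot: [-3.141, -0.0, -1.038]
force: [0.3, -0.3, -0.7]
grip_width: 0.0599
plate (array([449.1,  -4.7, 130.3,  89.9,  32. ,   5.5]), 11136)
(array([449.1,  -4.9, 130. ,  90. ,  31.9,   5.5]), 11169)
[{'centre': [329.3, 112.8], 'score': 0.73}]
[ 0.4525 -0.0053  0.    ]
held top z -0.0192 far edge y [-0.0552 -0.0551 -0.0551 -0.0551 -0.0551] x range [-0.0314  0.0314]
```

```bash
python3 go.py .4448 -.0075 .013 -58.05
```

```text
delta cm [  0.62 -10.15  18.79] rot [ 0.      0.0001 -0.0246] t 7.22 F [ 0.53 -0.42 -0.7 ] g 59.6
```

```bash
python3 -m inch '[0,0,0,0,0,-0.0246,0.4,0.2,-2,1.5,0,0,0,0.4,0.2,-3,3,0,0,0,0.4,0.2,-3,3,0,0,0,0.4,0.2,-2.1,3,0,0,0,0.4,0,0,2.5,0,0,0,0.4,0,0,1.5,0,0,0,0.4,0,0,0,0,0,0,0.4,0,0,0,0,0,0,0.4]'; python3 go.py .4448 -.0075 .013 -58.05
```

```text
time_s: 8.35
ee_pos: [0.4444, -0.0073, 0.0569]
eef_rot: [-3.14, -0.001, -1.013]
force: [-0.1, -0.5, -0.2]
grip_width: 0.0597
delta cm [ 0.03 -0.02  4.39] rot [-0.0011 -0.0009 -0.0002] t 8.35 F [-0.07 -0.51 -0.17] g 59.7
```

```bash
python3 -m inch '[0.03,-0.02,1,0,0,0,0.4,0,0,1.5,0,0,0,0.4,0,0,1,0,0,0,0.4,0,0,0.4,0,0,0,0.4,0,0,0.2,0,0,0,0.4,0,0,0.1,0,0,0,0.4,0,0,0.1,0,0,0,0.4,0,0,0,0,0,0,0.4,0,0,0,0,0,0,0.4]'; python3 go.py .4448 -.0075 .013 -58.05
```

```text
time_s: 9.48
ee_pos: [0.4443, -0.0074, 0.0131]
eef_rot: [-3.141, -0.0, -1.013]
force: [-0.7, 0.0, -0.9]
grip_width: 0.0598
delta cm [ 0.04 -0.04  0.01] rot [-0.0002 -0.0001 -0.0003] t 9.47 F [-0.69  0.02 -0.9 ] g 59.8
```

```bash
for i in 1 2 3; do python3 -m inch '[0,0,0.03,0,0,0,0.4,0,0,0,0,0,0,0.4]'|egrep 'ee_pos|force'; done
```

```text
ee_pos: [0.4442, -0.0074, 0.0126]
force: [0.6, -1.0, -0.9]
ee_pos: [0.4443, -0.0074, 0.0124]
force: [-2.2, -0.6, 1.1]
ee_pos: [0.4443, -0.0074, 0.0124]
force: [-3.9, 0.7, 6.6]
```

Contact at z = 12.4 mm. I release, rise and back off to look.

```bash
python3 -m inch '[0,0,-0.03,0,0,0,0.4,0,0,0,0,0,0,0.8,0,0,0,0,0,0,0.8,0,0,0,0,0,0,0.8,0,0,0,0,0,0,0.8,0,0,-1,0,0,0,0.8,0,0,-3,0,0,0,0.8,0,0,-4,0,0,0,0.8,0,1,-4,0,0,0,0.8,0,1.5,-4,0,0,0,0.8,0,1.5,-3,0,0,0,0.9,0,0,0,0,0,0,0.9,0,0,0,0,0,0,0.9]'; cat > look2.py <<'E'
import sys
from h import *
im,d,p,W=grab("wrist"); save(sys.argv[1],im); C=cloud(d,p,W); np.savez("last",im=im,C=C)
for i in range(2,len(sys.argv),2):
    z=float(sys.argv[i]);print(z,rect(C,im,(.449,-.005),.08,(z-.004,z+.004)) if sys.argv[i+1]=="s" else None)
E
python3 look2.py w4 .0055 s .032 s
```

```text
time_s: 11.85
ee_pos: [0.4101, -0.0284, 0.2018]
eef_rot: [3.141, 0.0, -1.013]
force: [-0.2, 0.1, 0.1]
grip_width: 0.0847
0.0055 (array([449. ,  -4.7, 128.6,  90.8,  31.9,   5.4]), 3994)
0.032 (array([448.9,  -4.3,  99.2,  60.1,  31.8,  31.5]), 5786)
```

View pics/w4.png

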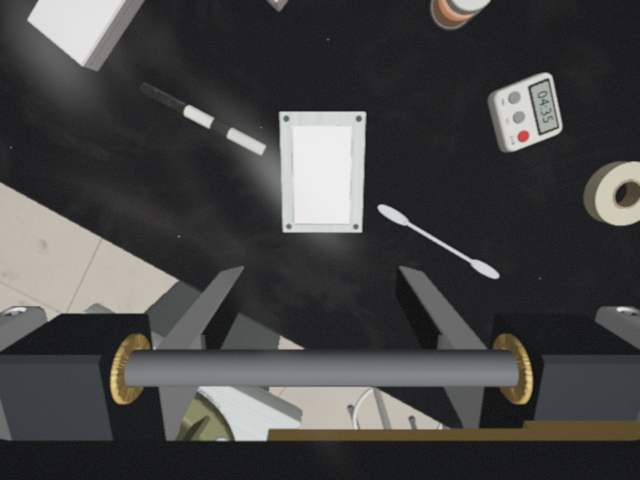

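The picture shows the cassette at pixel (322,175), centred on the plate within about 0.5 mm. Next is the left-front cassette at about (0.467, 0.270).

```bash
python3 -m inch '[0,0,0,0,0,0.183,1,0,0,0,0,0,0.183,1,0,0,0,0,0,0.183,1,0,0,0,0,0,0.183,1,-2.5,0,0,0,0,0,1,-4.5,0,0,0,0,0,1,-5,0,0,0,0,0,1,-5,0,0,0,0,0,1,-5,0,0,0,0,0,1,-4.5,0,0,0,0,0,1,-2.5,0,0,0,0,0,1,-1.3,0,0,0,0,0,1,0,0,0,0,0,0,1]'; python3 look.py w5 .467 .27 .1 .018 .034;python3 go.py .467 .27 .006 -100
```

```text
time_s: 13.52
ee_pos: [0.4627, 0.27, 0.2015]
eef_rot: [3.14, -0.001, -1.745]
force: [-0.0, -0.1, 0.3]
grip_width: 0.0941
(array([469.1, 267.3,  99.9,  60.1,  -9.8,  25.5]), 5201)
delta cm [-0.14 -0.42 19.58] rot [ 0.0008 -0.0007  0.    ] t 13.57 F [-0.09 -0.34  0.02] g 93.9
```

View pics/w5.png

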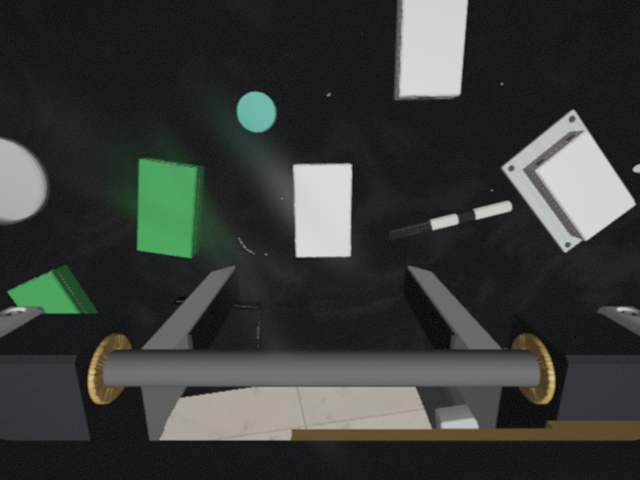

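The white cassette is at pixel (322,210) with clear space beside it; the marker tip at (390,232) is about 40 mm off.

```bash
python3 go.py .4691 .2673 .006 -99.8; python3 -m inch '[0.07,-0.35,2.5,0,0,0,0.85,0.06,-0.32,3.5,0,0,0,0.85,0,0,4,0,0,0,0.85,0,0,4,0,0,0,0.85,0,0,3,0,0,0,0.85,0,0,1.5,0,0,0,0.85,0,0,0.8,0,0,0,0.85,0,0,0.25,0,0,0,0.85,0,0,0,0,0,0,0.85]' 35; python3 go.py .4691 .2673 .006 -99.8
```

```text
delta cm [ 0.09 -0.68 19.58] rot [ 0.0008 -0.0007 -0.0035] t 13.57 F [-0.09 -0.34  0.02] g 93.9
time_s: 14.7
ee_pos: [0.4697, 0.2676, 0.0075]
eef_rot: [-3.141, 0.001, -1.745]
force: [-0.1, -0.0, 0.2]
grip_width: 0.08
delta cm [0.04 0.05 0.15] rot [-0.0009  0.0006 -0.0036] t 14.7 F [-0.09 -0.04  0.16] g 80.0
```

```bash
python3 -m inch '[0.04,0.05,0.1,0,0,-0.0036,0.85,0,0,0,0,0,0,0.6,0,0,0,0,0,0,0.4,0,0,0,0,0,0,0.4,0,0,0,0,0,0,0.4,0,0,0,0,0,0,0.4,0,0,-0.5,0,0,0,0.4,0,0,-1.5,0,0,0,0.4,0,0,-2,0,0,0,0.4,0,0,-1.5,0,0,0,0.4,0,0,-0.5,0,0,0,0.4,0,0,0,0,0,0,0.4,0,0,0,0,0,0,0.4]'; python3 weigh.py
```

```text
time_s: 16.32
ee_pos: [0.4684, 0.2669, 0.0652]
eef_rot: [3.141, -0.001, -1.742]
force: [0.4, 0.2, -3.3]
grip_width: 0.0596
F [ 0.06 -0.09 -3.48] [0.41 0.56 0.19] M [ 0.031  0.027 -0.019] g 0.05975412153328433 t 16.575
```

About 3.5 N: this is the loaded one. I set it back down and fetch the other empty one first.

```bash
python3 -m inch '[0,0,1,0,0,0,0.4,0,0,2,0,0,0,0.4,0,0,1.6,0,0,0,0.4,0,0,0.7,0,0,0,0.4,0,0,0.3,0,0,0,0.4,0,0,0.15,0,0,0,0.4,0,0,0.1,0,0,0,0.4,0,0,0,0,0,0,0.4]';for i in 1 2 ; do python3 -m inch '[0,0,0.04,0,0,0,0.4,0,0,0,0,0,0,0.4]'|egrep 'ee_pos|force'; done
```

```text
time_s: 17.58
ee_pos: [0.4688, 0.2672, 0.0076]
eef_rot: [-3.141, 0.0, -1.742]
force: [-0.6, 0.2, -3.6]
grip_width: 0.0594
ee_pos: [0.4687, 0.2671, 0.007]
force: [-1.0, 1.0, -2.9]
ee_pos: [0.4687, 0.2671, 0.0065]
force: [-0.7, 0.3, -3.8]
```

```bash
for i in 1 2 3; do python3 -m inch '[0,0,0.03,0,0,0,0.4,0,0,0,0,0,0,0.4]'|egrep 'ee_pos|force'; done
```

```text
ee_pos: [0.4687, 0.2671, 0.0062]
force: [0.4, -0.5, -3.1]
ee_pos: [0.4688, 0.2671, 0.006]
force: [-0.6, -0.2, -2.1]
ee_pos: [0.4688, 0.2671, 0.0059]
force: [-3.4, -2.4, 4.6]
```

```bash
python3 -m inch '[0,0,-0.03,0,0,0,0.4,0,0,0,0,0,0,0.85,0,0,0,0,0,0,0.85,0,0,0,0,0,0,0.85,0,0,0,0,0,0,0.85,0,0,-1,0,0,0,0.85,0,0,-3,0,0,0,0.85,0,0,-4,0,0,0,0.85,0,0,-5,0,0,-0.017,0.9,2,-3.2,-4.5,0,0,0,0.9,2.5,-4,-1.8,0,0,0,0.9,2.5,-4,0,0,0,0,0.9,2,-3.3,0,0,0,0,0.9,1.1,-1.5,0,0,0,0,0.9,0,0,0,0,0,0,0.9,0,0,0,0,0,0,0.9]'; python3 look.py w6 .612 .14 .1 .018 .034;python3 go.py .6125 .1398 .006 -98.8
```

```text
time_s: 20.82
ee_pos: [0.6106, 0.1438, 0.1992]
eef_rot: [3.142, 0.0, -1.724]
force: [0.5, -0.5, 0.7]
grip_width: 0.0845
(array([614.2, 136.4, 100.6,  60.2,  -8.9,  25.5]), 5206)
delta cm [ 0.37 -0.25 19.33] rot [-0.0001  0.0002  0.0007] t 20.88 F [-0.55 -0.45  0.78] g 84.6
```

View pics/w6.png

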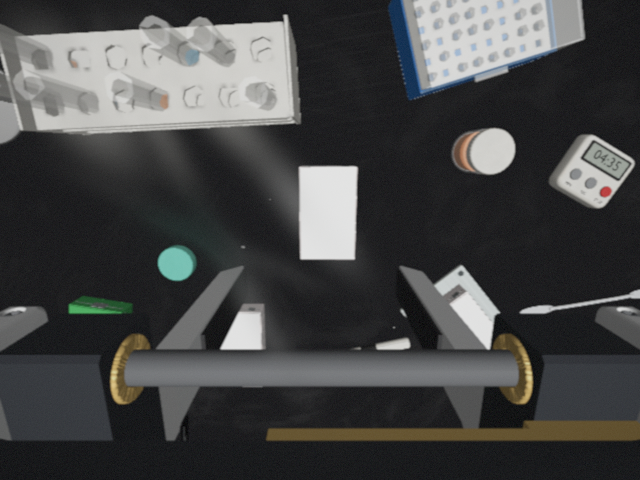

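The cassette is at pixel (328,213). The tube rack and blue box are near, so I check the body clearance from the scene cloud.

```bash
python3 - <<'E'
from h import *
D=np.load("scene0.npz");C=D["C"]
c=np.array([.6142,.1364]);ps=np.radians(-98.9)
dx=(C[...,:2]-c)@[np.cos(ps),np.sin(ps)];dy=(C[...,:2]-c)@[np.sin(ps),-np.cos(ps)]
for z in (.06,.08,.1,.13):
    m=(C[...,2]>z)&(C[...,2]<.4)&(abs(dx)<.16)&(abs(dy)<.16)
    print(z,m.sum(), (dx[m].min(),dx[m].max(),dy[m].min(),dy[m].max()) if m.any() else "")
    m2=m&(abs(dx)<.1); print("  in x<.1: max dy",dy[m2].max() if m2.any() else None)
E
python3 go.py .6142 .1364 .006 -98.9
```

```text
0.06 1443 (np.float64(-0.15981367777124164), np.float64(0.15992148334501197), np.float64(-0.15982110163636265), np.float64(-0.0818900848764921))
  in x<.1: max dy -0.08429461099475746
0.08 536 (np.float64(-0.1547730626981674), np.float64(0.15916803106665992), np.float64(-0.1587312734936333), np.float64(-0.09157921359711932))
  in x<.1: max dy -0.09159520706463951
0.1 353 (np.float64(-0.15391952663325617), np.float64(-0.04466695156399141), np.float64(-0.15113387868331246), np.float64(-0.09159520706463951))
  in x<.1: max dy -0.09159520706463951
0.13 48 (np.float64(-0.1536752400513229), np.float64(-0.04775140597190739), np.float64(-0.14678098139105009), np.float64(-0.09159520706463951))
  in x<.1: max dy -0.09159520706463951
delta cm [ 0.68 -0.47 19.33] rot [-0.0001  0.0002  0.0025] t 20.88 F [-0.55 -0.45  0.78] g 84.6
```

```bash
python3 -c "
from h import *
print(np.round(ctrl.camera_params('wrist')['mount'],3))"; python3 -m inch '[0.34,-0.24,2.5,0,0,0.0025,0.85,0.34,-0.23,3.5,0,0,0,0.85,0,0,4,0,0,0,0.85,0,0,3,0,0,0,0.85,0,0,2,0,0,0,0.85]' 35; python3 go.py .6142 .1364 .006 -98.9
```

```text
[[ 1.     0.001 -0.    -0.   ]
 [-0.001  0.967  0.253 -0.073]
 [ 0.001 -0.253  0.967 -0.179]
 [ 0.     0.     0.     1.   ]]
time_s: 21.5
ee_pos: [0.6142, 0.1361, 0.0479]
eef_rot: [3.141, -0.0, -1.726]
force: [0.1, -0.2, -0.1]
grip_width: 0.08
delta cm [-0.03 -0.    4.19] rot [ 0.0009 -0.0002 -0.0002] t 21.5 F [ 0.09 -0.22 -0.12] g 80.0
```

```bash
python3 -m inch '[-0.02,0,2,0,0,0,0.85,0,0,1.3,0,0,0,0.85,0,0,0.6,0,0,0,0.85,0,0,0.2,0,0,0,0.85,0,0,0,0,0,0,0.85,0,0,0,0,0,0,0.6,0,0,0,0,0,0,0.4,0,0,0,0,0,0,0.4,0,0,0,0,0,0,0.4,0,0,0,0,0,0,0.4]'
python3 -m inch '[0,0,-0.5,0,0,0,0.4,0,0,-1.5,0,0,0,0.4,0,0,-2,0,0,0,0.4,0,0,-1.5,0,0,0,0.4,0,0,-0.5,0,0,0,0.4,0,0,0,0,0,0,0.4,0,0,0,0,0,0,0.4]'; python3 weigh.py
```

```text
time_s: 22.75
ee_pos: [0.6151, 0.1355, 0.0082]
eef_rot: [-3.141, 0.0, -1.727]
force: [-1.2, -0.0, 3.5]
grip_width: 0.0598
time_s: 23.62
ee_pos: [0.6146, 0.1355, 0.0673]
eef_rot: [3.141, -0.0, -1.727]
force: [0.4, 0.2, -0.3]
grip_width: 0.0598
F [-0.01 -0.12 -1.33] [0.32 0.44 0.55] M [0.015 0.011 0.001] g 0.06000920358540478 t 23.875
```

About 1.3 N: empty, and consistent with the first. Over to the plate.

```bash
python3 -m inch '[0,0,-2.5,0,0,-0.1,0.4,0,0,-3.5,0,0,-0.178,0.4,0,0,-4,0,0,-0.178,0.4,0,0,-3,0,0,-0.156,0.4,0,0,-0.5,0,0,-0.1,0.4,0.2,2,0,0,0,0,0.4,0.3,4,0,0,0,0,0.4,0.4,4.5,0,0,0,0,0.4,0.4,5,0,0,0,0,0.4,0.4,5,0,0,0,0,0.4,0.4,4.5,0,0,0,0,0.4,0.3,4,0,0,0,0,0.4,0.1,2,0,0,0,0,0.4,0,1,0,0,0,0,0.4,0,0,0,0,0,0,0.4,0,0,0,0,0,0,0.4]'; cat >> look2.py <<'E'
held(C,ctrl.get_obs())
E
python3 look2.py w7 .0055 s .032 s; python3 go.py .449 -.0045 .045 -58.15
```

```text
time_s: 25.88
ee_pos: [0.3567, -0.0542, 0.2029]
eef_rot: [-3.142, 0.0, -1.015]
force: [-0.1, -0.2, -1.0]
grip_width: 0.0594
0.0055 (array([448.9,  -4.4, 128.8,  90.8,  31.9,   5.5]), 4401)
0.032 (array([448.5,  -4.4,  99.6,  60. ,  31.9,  31.4]), 6564)
held top z -0.0174 far edge y [-0.0491 -0.0492 -0.0492 -0.0492 -0.0492] x range [-0.0321  0.0324]
delta cm [  0.66 -10.46  15.79] rot [0.0001 0.0002 0.0002] t 25.93 F [ 0.73  0.25 -0.4 ] g 59.7
```

```bash
python3 -m inch '[0.15,-2,0.5,0,0,0,0.4,0.18,-3,2,0,0,0,0.4,0.18,-3,2.5,0,0,0,0.4,0.15,-2.5,2.5,0,0,0,0.4,0,0,2.5,0,0,0,0.4,0,0,1.5,0,0,0,0.4,0,0,0.5,0,0,0,0.4,0,0,0,0,0,0,0.4,0,0,0,0,0,0,0.4]'; python3 go.py .4493 -.0041 .042 -58.15
```

```text
time_s: 27.05
ee_pos: [0.4494, -0.0048, 0.0838]
eef_rot: [-3.14, -0.001, -1.015]
force: [0.5, 0.3, -0.5]
grip_width: 0.06
delta cm [-0.07 -0.02  4.18] rot [-0.0012 -0.0009 -0.0005] t 27.05 F [ 0.51  0.3  -0.5 ] g 60.0
```

```bash
python3 -m inch '[-0.06,-0.02,1,0,0,0,0.4,0,0,1.5,0,0,0,0.4,0,0,1,0,0,0,0.4,0,0,0.4,0,0,0,0.4,0,0,0.2,0,0,0,0.4,0,0,0.05,0,0,0,0.4,0,0,0,0,0,0,0.4,0,0,0,0,0,0,0.4]'; python3 go.py .4493 -.0041 .0402 -58.15
```

```text
time_s: 28.05
ee_pos: [0.4489, -0.0041, 0.0416]
eef_rot: [-3.141, -0.0, -1.015]
force: [-1.0, 0.3, -1.7]
grip_width: 0.0598
delta cm [ 0.02 -0.03  0.14] rot [-0.0003 -0.0002 -0.0003] t 28.05 F [-1.02  0.29 -1.67] g 59.8
```

```bash
python3 -m inch '[0.03,-0.03,0.05,0,0,0,0.4,0,0,0,0,0,0,0.4]'|egrep 'ee_pos|force';for i in 1 2 3 4; do python3 -m inch '[0,0,0.03,0,0,0,0.4,0,0,0,0,0,0,0.4]'|egrep 'ee_pos|force'; done
```

```text
ee_pos: [0.4493, -0.0042, 0.041]
force: [0.6, 0.8, -1.4]
ee_pos: [0.4492, -0.0042, 0.0406]
force: [0.2, 0.5, -0.3]
ee_pos: [0.4492, -0.0042, 0.0403]
force: [0.1, 0.2, -1.1]
ee_pos: [0.4493, -0.0042, 0.0402]
force: [-1.0, 0.5, 2.4]
ee_pos: [0.4493, -0.0042, 0.0402]
force: [-3.6, 0.4, 9.0]
```

Contact at 40.2 mm as predicted. I release and check the alignment of the two.

```bash
python3 -m inch '[0,0,-0.05,0,0,0,0.4,0,0,0,0,0,0,0.8,0,0,0,0,0,0,0.8,0,0,0,0,0,0,0.8,0,0,0,0,0,0,0.8,0,0,-1,0,0,0,0.8,0,0,-3,0,0,0,0.8,0,0,-4,0,0,0,0.8,0,1,-4,0,0,0,0.8,0,1.5,-2.5,0,0,0,0.8,0,1.5,-1.5,0,0,0,0.9,0,0,0,0,0,0,0.9,0,0,0,0,0,0,0.9]'; python3 look2.py w8 .0055 s .032 s .058 s|grep -v held
python3 - <<'E'
import cv2;a=cv2.imread("pics/w8.png")[90:270,230:420];cv2.imwrite("pics/w8c.png",cv2.resize(a,None,fx=3,fy=3,interpolation=2))
E
```

```text
time_s: 30.92
ee_pos: [0.4153, -0.0251, 0.1999]
eef_rot: [3.141, 0.0, -1.015]
force: [0.4, -0.4, 0.3]
grip_width: 0.0846
0.0055 (array([449. ,  -5.1, 129. ,  90.2,  31.9,   5.5]), 3039)
0.032 None
0.058 (array([448.5,  -4.4, 100.2,  60.1,  31.9,  57.4]), 6742)
  return _methods._mean(a, axis=axis, dtype=dtype,
  ret = ret.dtype.type(ret / rcount)
Traceback (most recent call last):
  File "look2.py", line 6, in <module>
    held(C,ctrl.get_obs())
    ~~~~^^^^^^^^^^^^^^^^^^
  File "h.py", line 30, in held
    e=[np.percentile(q[abs(q[:,0]-x)<.004][:,1],.5) for x in (-.02,-.01,0,.01,.02)]
       ~~~~~~~~~~~~~^^^^^^^^^^^^^^^^^^^^^^^^^^^^^^^
IndexError: index -1 is out of bounds for axis 0 with size 0
```

View pics/w8c.png

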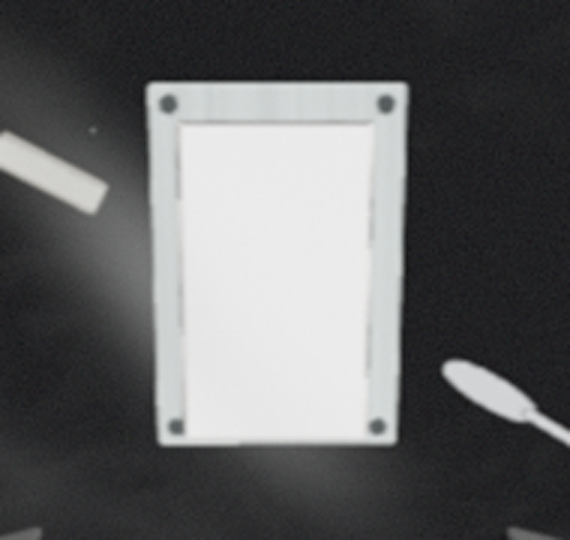

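The pile of two at crop pixel (277,280) is flush: (448.5, -4.4) mm at 31.9°, with a level top at 57.4 mm. Back for the loaded one.

```bash
python3 -m inch '[0,0,0,0,0,0.181,0.85,0,0,0,0,0,0.182,0.85,0,0,0,0,0,0.182,0.85,0,0,0,0,0,0.182,0.85,-2.5,0,0,0,0,0,0.85,-4.5,0,0,0,0,0,0.85,-5,0,0,0,0,0,0.85,-5,0,0,0,0,0,0.85,-5,0,0,0,0,0,0.85,-4,-0.1,0,0,0,0,0.85,-2.5,-0.1,0,0,0,0,0.85,-1.2,-0.1,0,0,0,0,0.85,0,0,0,0,0,0,0.85]'; python3 look.py w9 .469 .267 .1 .018 .034;python3 go.py .4688 .2671 .006 -99.8
```

```text
time_s: 32.6
ee_pos: [0.4688, 0.267, 0.1996]
eef_rot: [3.141, -0.001, -1.742]
force: [-0.4, -0.2, -0.2]
grip_width: 0.0795
(array([469.3, 266.9, 100.1,  60. ,  -9.5,  25.5]), 5158)
delta cm [-0.08  0.   19.38] rot [ 0.0006 -0.0006 -0.0004] t 32.65 F [-1.18 -0.21 -0.24] g 80.0
```

```bash
python3 -m inch '[0,0,2.5,0,0,0,0.85,0,0,4,0,0,0,0.85,0,0,4.5,0,0,0,0.85,0,0,4,0,0,0,0.85,0,0,2.3,0,0,0,0.85,0,0,1.2,0,0,0,0.85,0,0,0.6,0,0,0,0.85,0,0,0.25,0,0,0,0.85,0,0,0,0,0,0,0.85,0,0,0,0,0,0,0.6,0,0,0,0,0,0,0.4,0,0,0,0,0,0,0.4,0,0,0,0,0,0,0.4,0,0,0,0,0,0,0.4]' 45
python3 -m inch '[0,0,-0.5,0,0,0,0.4,0,0,-1.5,0,0,0,0.4,0,0,-2.5,0,0,0,0.4,0,0,-3,0,0,0,0.4,0,0,-3.5,0,0,-0.1,0.4,0,0,-3.5,0,0,-0.178,0.4,0,0,-2.5,0,0,-0.178,0.4,0,0,-1,0,0,-0.178,0.4,0,0,0,0,0,-0.09,0.4,0,0,0,0,0,0,0.4]'; python3 weigh.py; python3 go.py .356 -.055 .22 -58.1
```

```text
time_s: 34.4
ee_pos: [0.469, 0.2669, 0.007]
eef_rot: [-3.141, 0.0, -1.742]
force: [-0.6, -0.4, 5.3]
grip_width: 0.0596
time_s: 35.65
ee_pos: [0.4688, 0.2668, 0.1874]
eef_rot: [-3.141, -0.0, -1.019]
force: [0.8, -0.1, -3.1]
grip_width: 0.0596
F [ 0.23 -0.16 -3.89] [0.64 0.38 0.49] M [-0.01  -0.011  0.002] g 0.05968606439046659 t 35.9
delta cm [21.5  26.47 -3.32] rot [ 0.0002  0.     -0.0055] t 35.9 F [ 0.12 -0.15 -3.46] g 59.7
```

```bash
python3 -m inch '[1.5,1.8,-0.6,0,0,-0.0055,0.4,2.8,3.4,-0.8,0,0,0,0.4,3.3,4.1,-0.8,0,0,0,0.4,3.5,4.3,-0.8,0,0,0,0.4,3.5,4.3,-0.3,0,0,0,0.4,3.2,4.1,0,0,0,0,0.4,2.3,2.8,0,0,0,0,0.4,1.2,1.4,0,0,0,0,0.4,0,0,0,0,0,0,0.4,0,0,0,0,0,0,0.4]'; python3 look2.py w10 .0055 s .058 s; python3 go.py .4485 -.0044 .08 -58.1
```

```text
time_s: 37.15
ee_pos: [0.3595, -0.0521, 0.2198]
eef_rot: [-3.141, 0.0, -1.013]
force: [-0.0, 0.2, -3.3]
grip_width: 0.0592
0.0055 (array([448.8,  -4.6, 129.2,  90.9,  32. ,   5.5]), 3134)
0.058 (array([448.4,  -4.4,  99.5,  60.1,  31.9,  57.4]), 6856)
held top z -0.0186 far edge y [-0.0502 -0.0502 -0.0502 -0.0502 -0.0503] x range [-0.032   0.0319]
delta cm [  0.69 -10.07  13.98] rot [-0.0001  0.0001  0.0017] t 37.2 F [-0.5  -0.32 -3.9 ] g 59.9
```

```bash
python3 -m inch '[0.15,-2,0.5,0,0,0.0,0.4,0.18,-3,2,0,0,0,0.4,0.18,-3,2.5,0,0,0,0.4,0.15,-2.1,2.5,0,0,0,0.4,0,0,2,0,0,0,0.4,0,0,1.5,0,0,0,0.4,0,0,0.5,0,0,0,0.4,0,0,0,0,0,0,0.4,0,0,0,0,0,0,0.4]'; python3 go.py .4484 -.0045 .0665 -58.1
```

```text
time_s: 38.33
ee_pos: [0.4488, -0.0047, 0.1055]
eef_rot: [-3.141, -0.001, -1.013]
force: [-0.3, 0.1, -3.4]
grip_width: 0.0598
delta cm [-0.04  0.03  3.9 ] rot [-0.001  -0.0008  0.0011] t 38.33 F [-0.25  0.06 -3.39] g 59.8
```

```bash
python3 -m inch '[-0.04,0.03,1,0,0,0.0015,0.4,0,0,1.2,0,0,0,0.4,0,0,0.9,0,0,0,0.4,0,0,0.5,0,0,0,0.4,0,0,0.2,0,0,0,0.4,0,0,0.1,0,0,0,0.4,0,0,0,0,0,0,0.4,0,0,0,0,0,0,0.4]'; python3 go.py .4484 -.0045 .065 -58.1
```

```text
time_s: 39.33
ee_pos: [0.4481, -0.0045, 0.0659]
eef_rot: [-3.141, -0.0, -1.014]
force: [0.1, 0.2, -3.5]
grip_width: 0.0594
delta cm [ 0.02 -0.02  0.09] rot [-0.0003 -0.0002 -0.0003] t 39.33 F [ 0.13  0.2  -3.52] g 59.4
```

```bash
python3 -m inch '[0.02,-0.02,0.04,0,0,0,0.4,0,0,0,0,0,0,0.4]'|egrep 'ee_pos|force';for i in 1 2 3; do python3 -m inch '[0,0,0.03,0,0,0,0.4,0,0,0,0,0,0,0.4]'|egrep 'ee_pos|force'; done
```

```text
ee_pos: [0.4483, -0.0045, 0.0654]
force: [1.0, 0.2, -3.7]
ee_pos: [0.4483, -0.0045, 0.065]
force: [-0.3, 0.0, -3.8]
ee_pos: [0.4483, -0.0045, 0.065]
force: [-2.4, 0.2, 2.7]
ee_pos: [0.4483, -0.0045, 0.0649]
force: [-6.1, 0.8, 9.1]
```

Contact at 65 mm as predicted. I release, rise and check.

```bash
python3 -m inch '[0,0,-0.05,0,0,0,0.4,0,0,0,0,0,0,0.8,0,0,0,0,0,0,0.8,0,0,0,0,0,0,0.8,0,0,0,0,0,0,0.8,0,0,-1,0,0,0,0.8,0,0,-3,0,0,0,0.8,0,0,-4,0,0,0,0.8,0,1,-4,0,0,0,0.8,0,1.5,-2,0,0,0,0.8,0,1.5,-1,0,0,0,0.9,0,0,0,0,0,0,0.9,0,0,0,0,0,0,0.9]'; python3 look2.py w11 .0055 s .084 s 2>/dev/null
python3 - <<'E'
from h import *
im,d,p,W=grab("scene");a=im[130:310,200:440];save("end",cv2.resize(a,None,fx=3,fy=3,interpolation=2))
D=np.load("scene0.npz");C=cloud(d,p,W);print("scene top",rect(C,im,(.449,-.005),.08,(.078,.09)))
E
```

```text
time_s: 41.95
ee_pos: [0.4145, -0.0255, 0.2148]
eef_rot: [3.142, 0.0, -1.014]
force: [-0.4, 0.1, 0.8]
grip_width: 0.0846
0.0055 (array([449.2,  -5. , 129.3,  90.3,  31.8,   5.4]), 2240)
0.084 (array([448.5,  -4.2, 100.1,  60. ,  32.2,  83.4]), 7151)
scene top (array([446.7,  -1.3, 100.9,  67.6,  32.8,  82.2]), 629)
```

View pics/w11.png

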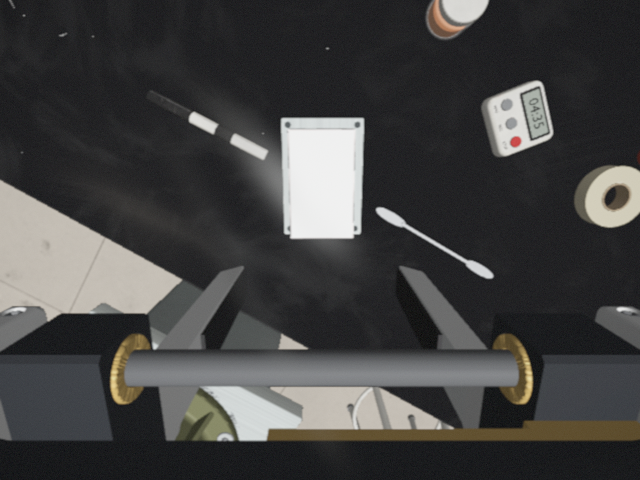

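View pics/end.png

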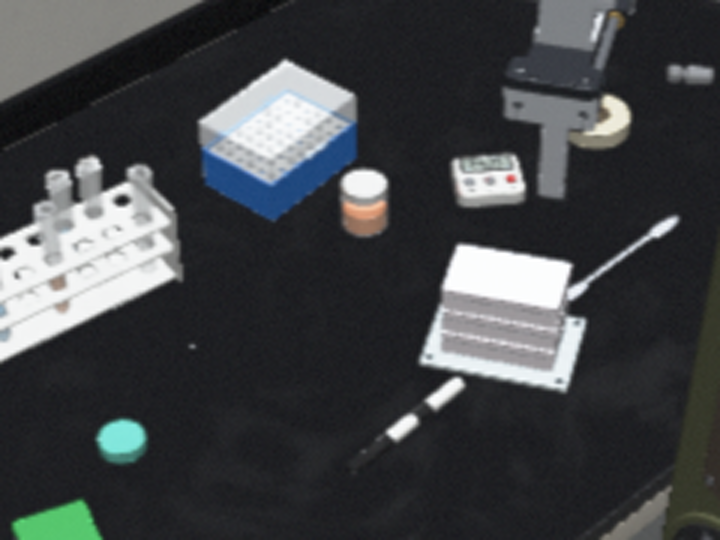

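The three-high pile stands flush on the plate at end-view pixel (505,305). The top is at (448.5, -4.2) mm and 83.4 mm high. The marker, spatula, timer, jar and cap are where they were, and the gripper is clear.

```bash
python3 -c "
from station import ctrl
print(ctrl.hand_in())"
```

```text
the job is handed in; nothing more can be done
None
```

All three cassettes are in one pile in the middle of the aluminium plate, with the loaded one on top, and the job is handed in at about 42 s. By lifting, the right-hand and back-left cassettes read 1.0 N and 1.3 N, so they are empty. The left-front one read 3.5 N and later 3.9 N, so it is the loaded one; I set it back down and stacked it last.

- **Wrist camera:** the top centres of all three layers agree within about 0.5 mm. They lie within about 1 mm of the plate centre, at 31.9 to 32.2° against the plate's 31.9°. The top is at 83.4 mm, where 84 mm was expected.
- **Setting down:** each cassette was lowered in 0.3 to 0.5 mm steps until contact, with forces up to about 9 N.
- **Other things:** the marker, spatula, timer, jar and cap look unmoved in the last pictures. The tape roll was partly hidden there but looks in place. I did not measure any of their positions again.
- **Disagreement:** the scene camera put the top about 3 mm off the wrist camera's value. From that far it had also read the widths 3 to 7 mm too large, so I relied on the close wrist view.

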